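# Open the optics enclosure to the set angle

## Task

A ring spanner has been left on the lid of the small black optics enclosure: before opening the lid, hang the spanner by its eye on the thin pin of the tool post, down on the post's round shelf, and let it go. Then raise the hinged lid, which has a tab at its front, to the angle set by the pointer arm beside it, so that lid and arm are parallel, and finish while still holding it steady there with the gripper for inspection, because the lid falls shut if released. Leave the pointer as it is set and do not knock the other things about.

Things in the scene. Friction and masses are not known exactly. Their poses are not given: they have to be found in the camera images.
- spanner_grip (a point): (All sizes here and below in mm.) Centre of the black rectangular handle of the loose ring spanner (about 0.1 kg), which starts flat on the closed lid. The handle is 66 long, 14 wide, 14 high; this point is 7 above the underside and 45 from the eye's centre. The handle runs from 26 on the eye side of this point to 40 on the other. Own x axis points along the handle to the eye, z up through the flat spanner.
- spanner_eye (a point): Centre of the round through-hole in the spanner's steel ring head: hole 18 in diameter, ring 42 outside, 10 thick; this point is half-way up the ring, 5 above the underside. z is the hole's axis.
- spanner: The whole spanner; origin on its underside below spanner_grip, axes as spanner_grip.
- post_seat (a point): Fixed tool post: a 25 thick steel column on a 60 x 50 foot, with a round black shelf (52 across) whose top is 100 above the table, and on it an upright steel pin 9 in diameter with a round end, reaching to 136.5 above the table. This point is on the pin's axis 5 above the shelf, where the eye's centre lies when the spanner is fully down (the eye has up to 4.5 sideways play). It stands left or right of the enclosure.
- lid_hinge (a point): Point on the lid's mid line at the hinge (3 above the hinge axis, in the lid's mid thickness). The hinge axis is horizontal, along this point's y, on top of the enclosure's side far from the robot, 80 above the table. The point turns with the lid: x points from the tab to the hinge when seen along the lid, z out of the lid's top.
- lid_tab (a point): Gripping point in the middle of the thickness of the lid's black tab. The aluminium lid is 170 (front to hinge) x 160 x 6, about 0.35 kg, closing a black box 170 x 160 x 80 high that is bolted down. The tab sticks out 60 from the middle of the lid's front edge (near the robot), 14 wide (along y) and 10 thick; this point is 42 out from that edge and 212 from the hinge. Axes as lid_hinge; turns with the lid.
- lid (a joint): Lid angle in rad: 0 closed and level, grows as the tab goes up, stop at 1.2. It turns freely and falls shut by its weight (about 1.5 N at the tab).
- pointer (a joint): Angle in rad to which the pointer arm is set, measured as the lid's angle about the same hinge axis (0 level): the lid is at the mark when its angle equals this. The arm stays where it is by stiff friction.
- pointer_tip (a point): Free end of the pointer arm, a dark steel bar 122 long, 10 wide, 10 high, hinged on the lid's hinge axis, standing 98 to the +y side (left) of the lid's mid line, next to a white graduated arc. x runs from this tip to the hinge along the arm, parallel to the lid's x when the lid is at the mark.
- pillar_mid (a point): Bystander: plain loose black pillar 38 thick, 105 high, on a 56 round foot, without shelf or pin; point 50 above the table. It stands on the other side of the enclosure from the tool post.
- tube_mid (a point): Bystander: loose short black lens tube, 35 across, 30 high, standing on the table; point at half height.
- driver_grip (a point): Bystander: loose screwdriver, 150 long, lying on the table; point in its handle.
Things that resemble listed ones, but are neither listed nor needed, are in the scene too. Leave any orange or pink look-alike of the spanner alone.

How it is judged:
By the outcome, as a careful person would: the job done as asked, in the order asked, and still so for the second after the job is handed in, while the arm keeps its last pose, push and grip.
It also fails if it takes over 64 s, if anything falls off the work surface, if the arm or the gripper's body presses on something with over 40 N, if the wrist force passes 120 N, or if a joint passes its speed limit or range.

## Robot

A 6-joint arm with a two-finger parallel gripper is mounted at the origin on the work surface. World frame = base frame: x ahead of the robot, y to its left, z up, the work surface at z = 0. Lengths are in mm, angles in rad, forces in N, time in s.
With the tool pointing down it reaches from about 275 to 1000 mm from the base axis. Payload 8.4 kg.
Tool frame: the origin (TCP) lies at the very end of the fingers, on their centre line; the grasp point (between the pads) lies 19 mm behind it; z points along the fingers, x is the direction in which the jaws open and shut, and the axes are right-handed (so a half turn about z gives the same grasp; the last joint's range is limited). The gripper opens to 85 mm and grips with 20 to 120 N. Pads are 22 mm wide; open, the fingers measure 114 mm over their backs; the gripper's body (76 mm by 85 mm) begins 54 mm behind the grasp point. The pads swing forward as they close: fully open they stand 13 mm farther back than shut.
Start: joints at [1.173, 0.353, 1.633, -0, 1.155, -0.002], TCP at [240.965, 576.683, 231.281] pointing down, gripper open.
Joint ranges: [-2.63, 2.63], [-0.92, 2.1], [0.06, 2.66], [-1.3, 4.44], [0, 2.69], [-3.02, 3.02]. Speed limits (rad/s): [2.22, 2.22, 2.79, 3.14, 3.14, 3.14].

## Interface

Orientations are given as [roll, pitch, yaw] about the fixed x, y, z axes, in that order (R = Rz(yaw) Ry(pitch) Rx(roll)).
In Python, from rig import r gives the robot as it stands.
- The arm moves only by the tool arm_command, never from a script. Its argument "targets" is a list of rows, each a list of 6 numbers: the shift along the tool's x, y, z in m, then the turn, a rotation vector about the tool's x, y, z in rad. A call has 1 to 20 rows; each row shifts and turns the commanded pose from where the row before left it, along the tool's axes as they then stand; what a row does not reach is not made up. A row lasts 1/12 s, in which the tool goes at most 41.7 mm and 7.16 degrees, less where a joint would pass 70% of its speed; a pose out of reach is approached as far as the arm can. A call is refused whole if a number of a shift passes 0.0417 or a number of a turn 0.125, either way. A call with a gripper value outside its range is refused whole. "fingers" is the finger opening in m, from 0 to 0.0854, set as the call begins (left out, the last holds). The fingers move at their own pace and stop on an object; "squeeze" is the grip in N (left out, the last holds). Time passes only in rows, so rows that do not move let the fingers close. It gives the time, the measured TCP pose, the force and the opening at its end, in the units of the state.
- r.sense(): the state, without advancing time (a new reading comes with each control period).
- r.grab_frame(name): name is "side" or "top"; returns a dict with "image" (420x560x3 uint8, blue, green, red), "fx", "fy", "cx", "cy" (pixels), "xyz" and "orientation" of the camera in the world. Camera axes: x right, y down, z forward; pixel columns grow to the right and rows downward; lengths in mm; the calibration is good to about 2 mm. A picture is of the moment at which its call begins. There is no depth.
- r.sign_off(): hands the job in, once; it reports no verdict.
The state is a dict: "clock": time; "qpos": joint angles; "qvel": joint speeds; "joint_efforts": joint torques, N m; "eef_pos": TCP position; "tcp_rot": TCP orientation; "contact_force": force on the tool from outside, world axes, zero at the start; "wrist_torque": the same for the moment, N m; "opening": opening from 0.0 (shut) to 1.0 (fully open).
Only numpy, scipy, OpenCV 4.12 (cv2) and the standard library are available. Lean on these libraries where they do the work, as an engineer would, in place of code of your own. Each camera call takes 0.05 s, during which the arm holds its last target.

## Working session

There is one attempt and no reset: what is moved stays moved. The work goes in short steps, Python scripts to look and compute and a tool call to move; the robot and the scene stay as the last step left them, time stands still between calls to the robot, and variables do not carry over. Pictures are saved under pics/ and viewed, and the job is handed in when it is done.

Besides the shell and the picture viewer there is one more tool, called after "Call:" by a JSON object that holds its "name" and its "arguments". arm_command: Moves the arm, as the interface text tells. Its arguments: {"type":"object","properties":{"targets":{"type":"array"},"fingers":{"type":"number"},"squeeze":{"type":"number"}},"required":["targets"]}

```bash
ls; mkdir -p pics; python3 - <<'E'
from rig import r
import cv2
s=r.sense();print(s)
for n in("side","top"):
    f=r.grab_frame(n);cv2.imwrite(f"pics/{n}0.png",f["image"]);print(n,{k:v for k,v in f.items() if k!="image"})
E
```

```text
pics
{'clock': 0.0, 'qpos': array([ 1.17261946e+00,  3.53660497e-01,  1.63414282e+00, -3.52708951e-05,
        1.15522552e+00, -2.38975888e-03]), 'qvel': array([-0.00099517,  0.00071818, -0.00057129,  0.00140089, -0.00063804,
       -0.0026586 ]), 'joint_efforts': array([ 2.06804078e-03, -6.05237246e+01, -3.42077780e+01,  4.07385814e-04,
        9.13798925e-03, -2.49774388e-05]), 'eef_pos': array([240.77304785, 576.2290554 , 230.5502666 ]), 'tcp_rot': array([3.14156384e+00, 1.43625795e-03, 1.17502346e+00]), 'contact_force': array([ 0.42582831, -0.48425156, -0.63303037]), 'wrist_torque': array([ 0.02323372, -0.00692802,  0.06198007]), 'opening': 0.997861529860309}
side {'fx': 453.040160534256, 'fy': 453.040160534256, 'cx': 281.54449019137957, 'cy': 204.5498697535596, 'xyz': array([  65.57512801, -506.76970254,  644.99971877]), 'orientation': array([-2.22682948,  0.02128319, -0.80802652])}
top {'fx': 399.9723166211706, 'fy': 399.9723166211706, 'cx': 280.53062763984667, 'cy': 209.01618431169678, 'xyz': array([ 370.56777327,  -12.20424853, 1088.36138045]), 'orientation': array([-2.94930356e+00, -1.12792867e-03, -1.57654220e+00])}
```

View pics/side0.png

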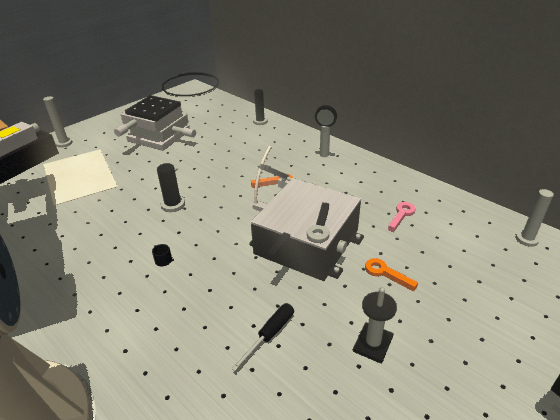

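View pics/top0.png

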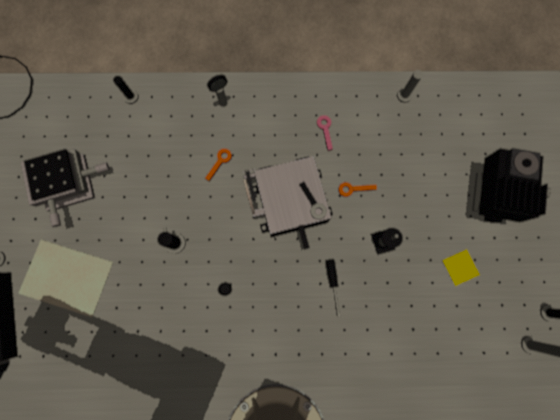

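The side view shows the enclosure around (305,225), with the spanner's eye at about (318,233) and its handle at (324,212). The tool post stands on the right at (378,310), and the pointer is on the left at (270,165). In the top view the spanner is at (313,200), the tab at (304,238), and the post at (390,238). I'll zoom in next.

```bash
python3 - <<'E'
import cv2
a=cv2.imread("pics/side0.png");b=cv2.imread("pics/top0.png")
cv2.imwrite("pics/side0z.png",cv2.resize(a[135:375,230:430],None,fx=3,fy=2.5,interpolation=cv2.INTER_CUBIC)[:600] if 0 else cv2.resize(a[140:290,235:435],(800,600),interpolation=cv2.INTER_CUBIC))
cv2.imwrite("pics/top0z.png",cv2.resize(b[140:275,235:415],(800,600),interpolation=cv2.INTER_CUBIC))
cv2.imwrite("pics/side0p.png",cv2.resize(a[265:365,330:430],(600,600),interpolation=cv2.INTER_CUBIC))
E
```

```text
(no output)
```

View pics/side0z.png

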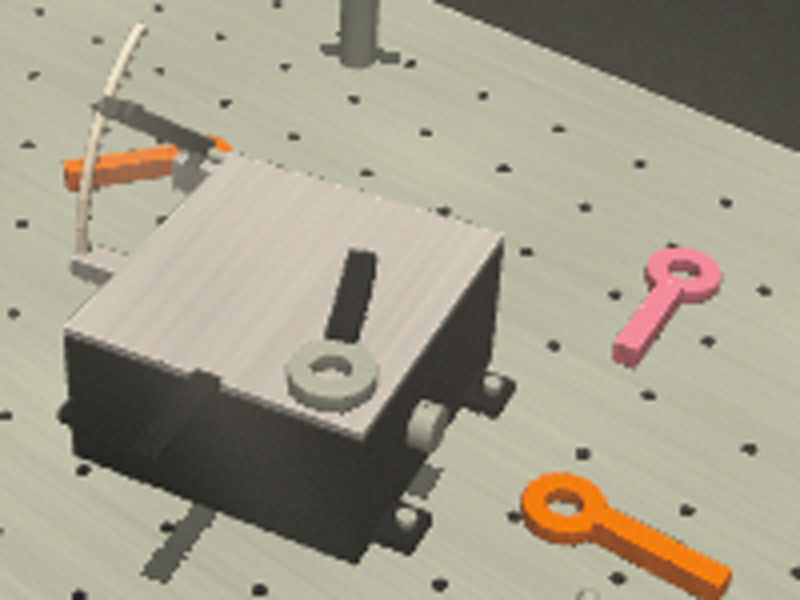

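View pics/top0z.png

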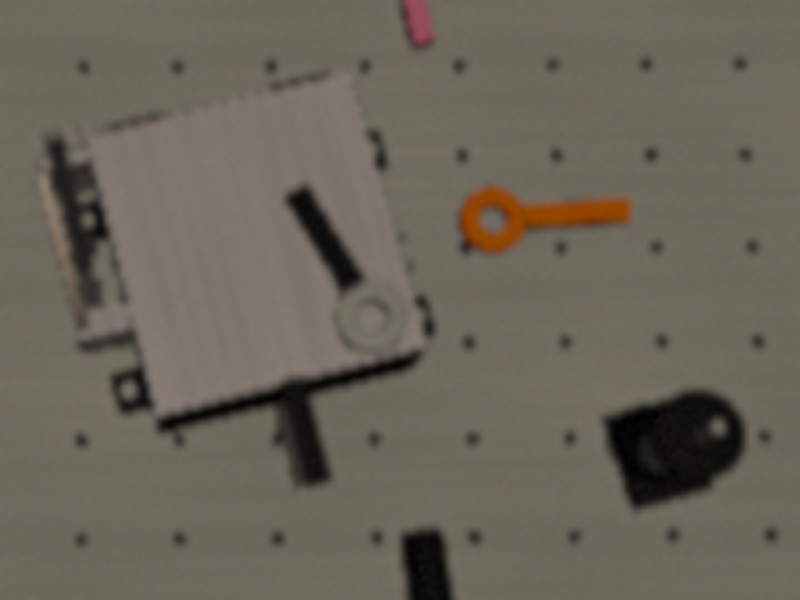

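View pics/side0p.png

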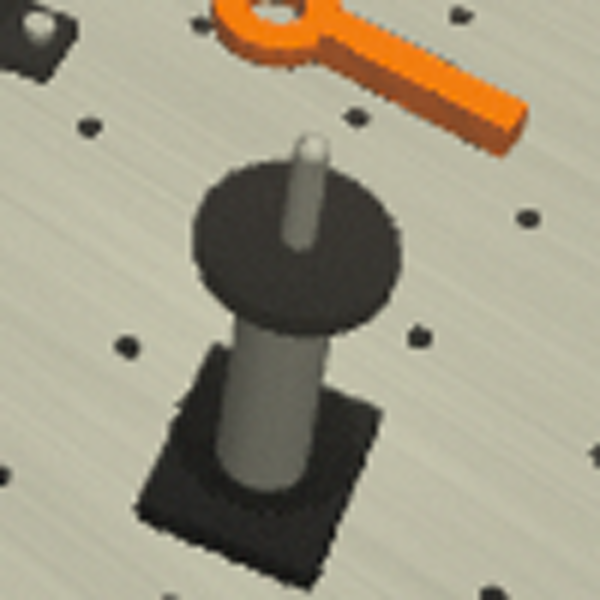

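```bash
cat > h.py <<'E'
import numpy as np,cv2
from scipy.spatial.transform import Rotation as Ro
CAL={'side':dict(fx=453.040160534256,cx=281.54449019137957,cy=204.5498697535596,xyz=np.array([65.57512801,-506.76970254,644.99971877]),o=[-2.22682948,0.02128319,-0.80802652]),
'top':dict(fx=399.9723166211706,cx=280.53062763984667,cy=209.01618431169678,xyz=np.array([370.56777327,-12.20424853,1088.36138045]),o=[-2.94930356,-1.12792867e-03,-1.57654220])}
def ray(c,p):
    C=CAL[c];d=np.array([(p[0]-C['cx'])/C['fx'],(p[1]-C['cy'])/C['fx'],1.])
    d=Ro.from_euler('xyz',C['o']).apply(d);return C['xyz'],d/np.linalg.norm(d)
def plane(c,p,z):
    o,d=ray(c,p);return o+d*(z-o[2])/d[2]
def tri(ps,pt):
    o1,d1=ray('side',ps);o2,d2=ray('top',pt)
    t=np.linalg.lstsq(np.c_[d1,-d2],o2-o1,rcond=None)[0]
    a=o1+t[0]*d1;b=o2+t[1]*d2;return (a+b)/2,np.linalg.norm(a-b)
def proj(c,P):
    C=CAL[c];v=Ro.from_euler('xyz',C['o']).inv().apply(np.asarray(P,float)-C['xyz'])
    return np.array([C['cx']+C['fx']*v[0]/v[2],C['cy']+C['fx']*v[1]/v[2]])
def z(p,s,ox,oy): return ((p[0]+.5)/s-.5+ox,(p[1]+.5)/s-.5+oy)
E
python3 - <<'E'
from h import *
np.set_printoptions(precision=1,suppress=True)
S=lambda x,y:z((x,y),4,235,140);T=lambda x,y:z((x,y),40/9,235,140);P=lambda x,y:z((x,y),6,330,265)
for n,a,b in [("hole top",S(331,368),T(370,317)),("pin tip",P(313,138),T(717,427)),
 ("lid corner FR",S(362,438),T(428,350)),("lid FL",S(65,332),T(160,416)),("lid BR",S(503,234),T(352,73)),("lid BL",S(222,153),T(90,133)),
 ("handle far",S(364,252),T(301,190))]:
    print(n,*tri(a,b))
print("handle near z100 side/top",plane('top',T(350,281),100),plane('side',S(342,338),100))
print("handle far",plane('top',T(299,190),100),plane('side',S(363,252),100))
print("hole z96",plane('top',T(370,317),96),plane('side',S(331,368),96))
print("shelf z100",plane('side',P(297,247),100),"pin base",plane('side',P(299,248),100))
print("tip136",plane('top',T(717,427),134),plane('side',P(313,145),134))
b=cv2.imread('pics/top0.png');a=cv2.imread('pics/side0.png')
for nm,im,(x0,y0,x1,y1),th in (('side',a,(312,200,332,228),90),('top',b,(298,178,320,206),50)):
    g=im[y0:y1,x0:x1].max(2);m=(g<th).astype(np.uint8)
    c=max(cv2.findContours(m,cv2.RETR_EXTERNAL,cv2.CHAIN_APPROX_NONE)[0],key=cv2.contourArea)
    print(nm,cv2.minAreaRect(c+np.array([x0,y0])),m.sum(), np.percentile(g,[5,50,95]))
E
```

```text
hole top [ 559.1 -109.3   94.5] 1.4107898884911116
pin tip [ 489.7 -290.8  136. ] 0.945922790394583
lid corner FR [ 541.5 -143.    84. ] 0.9568086822740921
lid FL [504.   11.   82.8] 0.11390005517866261
lid BR [ 706.  -102.1   86.8] 1.014783611065687
lid BL [667.6  54.   86.2] 7.515495135649653
handle far [631.6 -70.3 101. ] 0.2409376871954874
handle near z100 side/top [578.4 -97.4 100. ] [ 574.5 -103.7  100. ]
handle far [631.9 -69.3 100. ] [632.2 -69.1 100. ]
hole z96 [ 558.3 -108.7   96. ] [ 558.4 -110.8   96. ]
shelf z100 [ 486.7 -293.4  100. ] pin base [ 486.8 -293.9  100. ]
tip136 [ 489.6 -291.   134. ] [ 489.9 -291.5  134. ]
side ((322.9474182128906, 213.77865600585938), (7.900656700134277, 22.968338012695312), 16.389541625976562) 177 [ 61. 199. 207.]
top ((307.5460510253906, 193.16629028320312), (23.512653350830078, 4.55083703994751), 58.570438385009766) 110 [ 15. 125. 129.]
```

```bash
python3 - <<'E'
from h import *
np.set_printoptions(precision=1,suppress=True)
yaw=.241;x=np.array([np.cos(yaw),np.sin(yaw),0]);y=np.array([-x[1],x[0],0]);zz=np.array([0,0,1.])
H=np.array([687.5,-25,80]);A=H+98*y
a=cv2.imread('pics/side0.png');b=cv2.imread('pics/top0.png')
for th in np.arange(.4,1.0,.1):
    t=A-122*(np.cos(th)*x-np.sin(th)*zz);print(round(th,2),proj('side',t),proj('top',t))
print('A',proj('side',A),proj('top',A))
cv2.imwrite("pics/ptr_s.png",cv2.resize(a[140:215,240:300],(600,750)[:1]+(600,) if 0 else (480,600),interpolation=cv2.INTER_CUBIC))
cv2.imwrite("pics/ptr_t.png",cv2.resize(b[160:235,235:285],(400,600),interpolation=cv2.INTER_CUBIC))
# shelf
m=(a[265:365,330:430].max(2)<75).astype(np.uint8)
m[55:]=0
c=max(cv2.findContours(m,cv2.RETR_EXTERNAL,cv2.CHAIN_APPROX_NONE)[0],key=cv2.contourArea)
print(cv2.fitEllipse(cv2.convexHull(c)+np.array([330,265])))
C=np.array([488.5,-292,100])
for C in ([487,-293.5,100],[489,-291.5,100]):
  for dx,dy in((26,0),(-26,0),(0,26),(0,-26)):print(C,np.r_[proj('side',np.add(C,[dx,dy,0])),proj('top',np.add(C,[dx,dy,0]))])
E
```

```text
0.4 [257.1 186. ] [256.9 210.2]
0.5 [258.2 180.1] [256.2 207.3]
0.6 [259.6 174.2] [255.3 203.9]
0.7 [261.4 168.2] [254.3 200.1]
0.8 [263.4 162.4] [253.3 196. ]
0.9 [265.7 156.7] [252.1 191.5]
A [285.4 177.7] [247.9 172.7]
((378.8927307128906, 306.18707275390625), (28.372982025146484, 34.37245178222656), 105.79788208007812)
[487, -293.5, 100] [388.8 296.  392.5 228.1]
[487, -293.5, 100] [369.3 315.8 393.7 248.9]
[487, -293.5, 100] [365.1 296.7 382.6 238.5]
[487, -293.5, 100] [394.  315.  403.6 238.4]
[489, -291.5, 100] [388.4 294.6 391.6 227.3]
[489, -291.5, 100] [369.  314.3 392.9 248.1]
[489, -291.5, 100] [364.8 295.3 381.8 237.7]
[489, -291.5, 100] [393.6 313.5 402.7 237.6]
```

View pics/ptr_s.png

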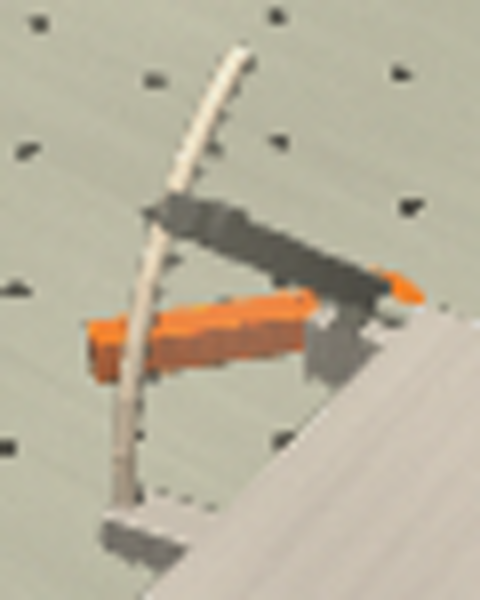

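View pics/ptr_t.png

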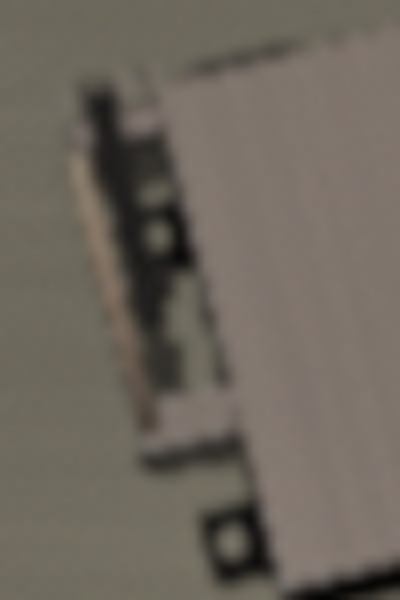

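```bash
cat >> h.py <<'E'
yaw=.241;X=np.array([np.cos(yaw),np.sin(yaw),0]);Y=np.array([-X[1],X[0],0]);Z=np.array([0,0,1.])
def ang(c,p,q):
    n=np.cross(ray(c,p)[1],ray(c,q)[1]);  # d=-cos X + sin Z ; n.d=0
    return np.arctan2(n@X,n@Z)
E
python3 - <<'E'
from h import *
a=cv2.imread('pics/side0.png').astype(float)
g=a.mean(2)
up=[];lo=[]
for x in range(266,284):
    col=g[160:186,x]
    print(x,col.astype(int)) if x%4==0 else 0
    thr=140
    d=np.where(col<125)[0]
    i=d[0];
    up.append((x,160+i-1+(col[i-1]-thr)/(col[i-1]-col[i])))
    j=i
    while j+1<len(col) and col[j+1]<125:j+=1
    if j+1<len(col): lo.append((x,160+j+(thr-col[j])/(col[j+1]-col[j])))
for e in (up,lo):
    e=np.array(e);print(e[:,1].round(1))
    e=e[:14]
    k,b=np.polyfit(e[:,0],e[:,1],1);r=e[:,1]-k*e[:,0]-b;m=abs(r)<.6;k,b=np.polyfit(e[m,0],e[m,1],1)
    print(k,ang('side',(264,k*264+b),(284,k*284+b)))
E
```

```text
268 [173 175 176 178 178 154 112  96  92  92  93  94 151 179 180 181 180 140
 148 148 148 119 114 114 112 148]
272 [175 176 172 175 176 176 178 174 108  90  89  88  89 103 178 181 179 152
 148 146 123 114 111 112 113 180]
276 [177 177 178 176 173 176 179 178 177 155  89  85  86  86  85 120 169 149
 145 148 114 110 111 110 178 181]
280 [173 176 177 180 178 177 177 179 177 178 179 152  85  80  79  79  82 117
 161 187 193 127 121 120 121 115]
[164.6 164.7 165.3 165.5 165.5 167.2 167.5 167.9 168.4 168.5 169.2 169.5
 170.2 170.5 171.2 171.4 171.7 172.2]
0.47730180600865063 -2.420628857370602
[170.8 171.5 171.8 172.3 172.5 172.9 173.5 173.8 175.6 175.7 175.4 175.7
 176.2 177.4 177.5 177.5]
0.4761331127450004 -2.4094646049747475
```

```bash
cat >> h.py <<'E'
def rel(s,P,rpy=None):
    R=Ro.from_euler('xyz',s['tcp_rot']);d=R.inv().apply(np.asarray(P,float)-s['eef_pos'])
    print('clock',s['clock'],'pos',s['eef_pos'].round(1),'rpy',s['tcp_rot'].round(3),'shift mm',d.round(1),end=' ')
    if rpy is not None: print('turn',(R.inv()*Ro.from_euler('xyz',rpy)).as_rotvec().round(4),end='')
    print()
E
python3 - <<'E'
from h import *;from rig import r
rel(r.sense(),[597.8,-88,230],[np.pi,0,-1.068])
E
```

```text
clock 0.1 pos [240.8 576.3 230.7] rpy [3.142e+00 1.000e-03 1.175e+00] shift mm [-475.3  585.5    1.2] turn [1.400e-03 6.000e-04 2.243e+00]
```

Call:
{"name": "arm_command", "arguments": {"targets": [[-0.0238,0.0293,0,0,0,0],[-0.0238,0.0293,0,0,0,0],[-0.0238,0.0293,0,0,0,0],[-0.0238,0.0293,0,0,0,0],[-0.0238,0.0293,0,0,0,0],[-0.0238,0.0293,0,0,0,0],[-0.0238,0.0293,0,0,0,0],[-0.0238,0.0293,0,0,0,0],[-0.0238,0.0293,0,0,0,0],[-0.0238,0.0293,0,0,0,0],[-0.0238,0.0293,0,0,0,0],[-0.0238,0.0293,0,0,0,0],[-0.0238,0.0293,0,0,0,0],[-0.0238,0.0293,0,0,0,0],[-0.0238,0.0293,0,0,0,0],[-0.0238,0.0293,0,0,0,0],[-0.0238,0.0293,0,0,0,0],[-0.0238,0.0293,0,0,0,0],[-0.0238,0.0293,0,0,0,0],[-0.0238,0.0293,0,0,0,0]], "fingers": 0.05}}

```text
clock: 1.77
eef_pos: [598.5, -90.4, 231.0]
tcp_rot: [-3.141, 0.0, 1.175]
contact_force: [0.4, -0.1, 1.1]
opening: 0.585
```

Call:
{"name": "arm_command", "arguments": {"targets": [[0,0,0,0,0,0.118],[0,0,0,0,0,0.118],[0,0,0,0,0,0.118],[0,0,0,0,0,0.118],[0,0,0,0,0,0.118],[0,0,0,0,0,0.118],[0,0,0,0,0,0.118],[0,0,0,0,0,0.118],[0,0,0,0,0,0.118],[0,0,0,0,0,0.118],[0,0,0,0,0,0.118],[0,0,0,0,0,0.118],[0,0,0,0,0,0.118],[0,0,0,0,0,0.118],[0,0,0,0,0,0.118],[0,0,0,0,0,0.118],[0,0,0,0,0,0.118],[0,0,0,0,0,0.118],[0,0,0,0,0,0.118]]}}

```text
clock: 3.35
eef_pos: [597.8, -88.4, 230.8]
tcp_rot: [3.141, 0.001, -1.073]
contact_force: [0.2, -0.1, 0.4]
opening: 0.587
```

```bash
python3 - <<'E'
from h import *;from rig import r
s=r.sense();rel(s,[597.8,-88,120],[np.pi,0,-1.068]);print(s['qpos'],s['opening'])
E
```

```text
clock 3.35 pos [597.8 -88.4 230.8] rpy [ 3.141e+00  1.000e-03 -1.073e+00] shift mm [ -0.3  -0.2 110.8] turn [ 0.0007  0.0005 -0.0049]
[-1.49295868e-01  3.22040709e-01  1.67904210e+00 -1.57687059e-05
  1.14140553e+00  9.23571120e-01] 0.5871444290119717
```

Well placed. I'll go down in stages and then grip, keeping the finger ends just above the lid.

Call:
{"name": "arm_command", "arguments": {"targets": [[0,0,0.035,0,0,0],[0,0,0.035,0,0,0],[0,0,0.03,0,0,0],[0,0,0.02,0,0,0],[0,0,0.012,0,0,0],[0,0,0,0,0,0],[0,0,0,0,0,0]]}}

```text
clock: 3.93
eef_pos: [598.1, -88.4, 99.3]
tcp_rot: [3.141, 0.0, -1.067]
contact_force: [0.4, -0.2, 0.5]
opening: 0.585
```

```bash
python3 - <<'E'
from h import *;from rig import r
s=r.sense();rel(s,[597.8,-88,89]);print(s['contact_force'],s['opening'])
for n in("side","top"):
    f=r.grab_frame(n);im=f["image"]
    x0,y0=(270,130) if n=='side' else (260,140)
    cv2.imwrite(f"pics/{n}1.png",cv2.resize(im[y0:y0+120,x0:x0+140],(700,600),interpolation=cv2.INTER_CUBIC))
E
```

```text
clock 3.9333 pos [598.1 -88.4  99.3] rpy [ 3.141  0.    -1.067] shift mm [-0.6  0.1 10.3] 
[ 0.36310874 -0.17802569  0.53518279] 0.5849894502644511
```

View pics/side1.png

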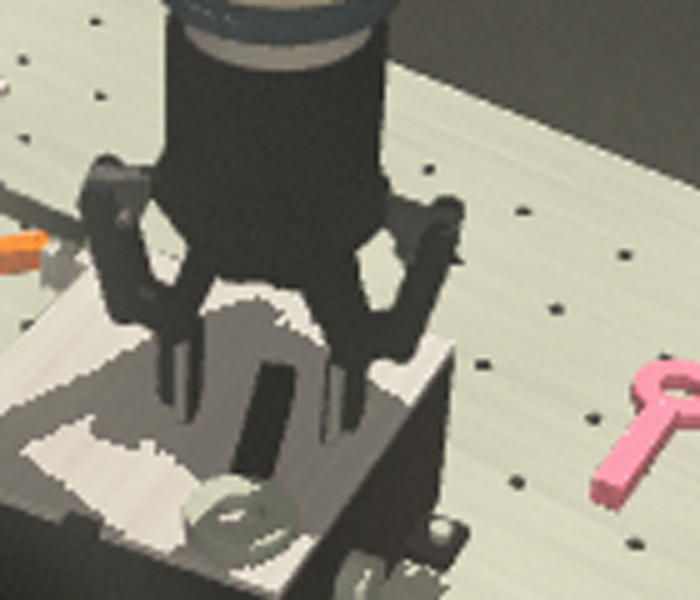

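The fingers straddle the handle, which sits at about (265,420) in this crop with fingers at 180 and 340. Going down 10 mm more and closing.

Call:
{"name": "arm_command", "arguments": {"targets": [[-0.0005,0,0.005,0,0,0],[0,0,0.005,0,0,0],[0,0,0,0,0,0]]}}

```text
clock: 4.28
eef_pos: [597.7, -87.9, 89.0]
tcp_rot: [3.141, 0.0, -1.067]
contact_force: [-1.0, 0.6, -0.4]
opening: 0.587
```

Call:
{"name": "arm_command", "arguments": {"targets": [[0,0,0,0,0,0],[0,0,0,0,0,0],[0,0,0,0,0,0],[0,0,0,0,0,0],[0,0,0,0,0,0],[0,0,0,0,0,0],[0,0,0,0,0,0],[0,0,0,0,0,0],[0,0,0,0,0,0],[0,0,0,0,0,0]], "fingers": 0.0, "squeeze": 50}}

```text
clock: 5.12
eef_pos: [598.2, -88.1, 89.7]
tcp_rot: [-3.141, -0.0, -1.067]
contact_force: [-0.5, -0.2, 5.7]
opening: 0.145
```

Call:
{"name": "arm_command", "arguments": {"targets": [[0,0,-0.01,0,0,0],[0,0,-0.02,0,0,0],[0,0,-0.03,0,0,0],[0,0,-0.03,0,0,0],[0,0,0,0,0,0],[0,0,0,0,0,0]]}}

```text
clock: 5.62
eef_pos: [599.0, -88.1, 181.4]
tcp_rot: [-3.139, -0.002, -1.067]
contact_force: [0.9, -0.2, -2.5]
opening: 0.146
```

```bash
python3 - <<'E'
from h import *;from rig import r
s=r.sense();rel(s,[527.4,-270,175]);print(s['contact_force'],s['wrist_torque'],s['opening'])
for n in("side","top"):
    f=r.grab_frame(n);im=f["image"];cv2.imwrite(f"pics/{n}2f.png",im)
    x0,y0=(250,100) if n=='side' else (260,140)
    cv2.imwrite(f"pics/{n}2.png",cv2.resize(im[y0:y0+150,x0:x0+175],(700,600),interpolation=cv2.INTER_CUBIC))
E
```

```text
clock 5.6167 pos [599.  -88.1 181.4] rpy [-3.139e+00 -2.000e-03 -1.067e+00] shift mm [124.8 150.5   6.2] 
[ 0.88073554 -0.24632741 -2.51532527] [ 0.02331603 -0.04708722 -0.00615588] 0.14612368965632813
```

View pics/side2.png

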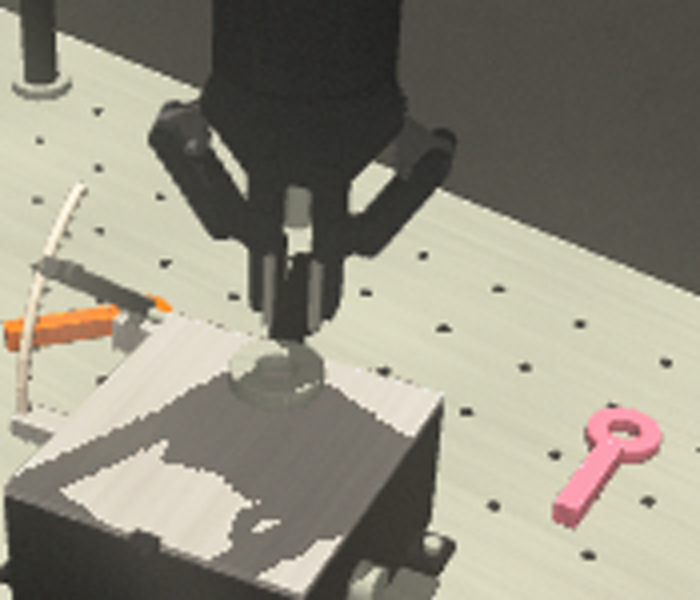

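View pics/top2.png

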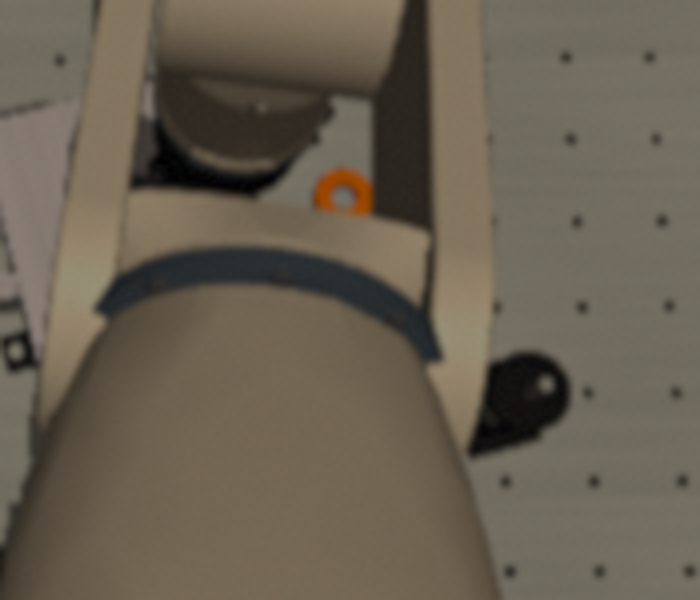

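```bash
python3 - <<'E'
from h import *
p=z((277,372),4,250,100);print(p,plane('side',p,187.7),proj('side',[559.3,-109.7,187.7]))
E
```

```text
(318.875, 192.625) [ 555.37408891 -113.43986999  187.7       ] [318.67411376 190.7658167 ]
```

Call:
{"name": "arm_command", "arguments": {"targets": [[0.014,0.016,0,0,0,0],[0.0209,0.025,0,0,0,0],[0.0209,0.025,0,0,0,0],[0.0209,0.025,0,0,0,0],[0.0209,0.025,0,0,0,0],[0.016,0.019,0,0,0,0],[0.012,0.015,0,0,0,0],[0,0,0.006,0,0,0],[0,0,0,0,0,0],[0,0,0,0,0,0]]}}

```text
clock: 6.55
eef_pos: [526.4, -269.5, 171.8]
tcp_rot: [3.14, 0.003, -1.067]
contact_force: [0.3, 0.9, -1.8]
opening: 0.147
```

```bash
python3 - <<'E'
from h import *;from rig import r
s=r.sense();rel(s,[528.3,-270.4,175]);print(s['contact_force'])
f=r.grab_frame('side');im=f["image"];cv2.imwrite("pics/side3f.png",im)
x0,y0=(310,200)
cv2.imwrite("pics/side3.png",cv2.resize(im[y0:y0+150,x0:x0+150],(600,600),interpolation=cv2.INTER_CUBIC))
f=r.grab_frame('top');im=f["image"];cv2.imwrite("pics/top3f.png",im)
E
```

```text
clock 6.55 pos [ 526.4 -269.5  171.8] rpy [ 3.140e+00  3.000e-03 -1.067e+00] shift mm [ 1.7 -1.2 -3.3] 
[ 0.28377181  0.92768702 -1.77047064]
```

View pics/side3.png

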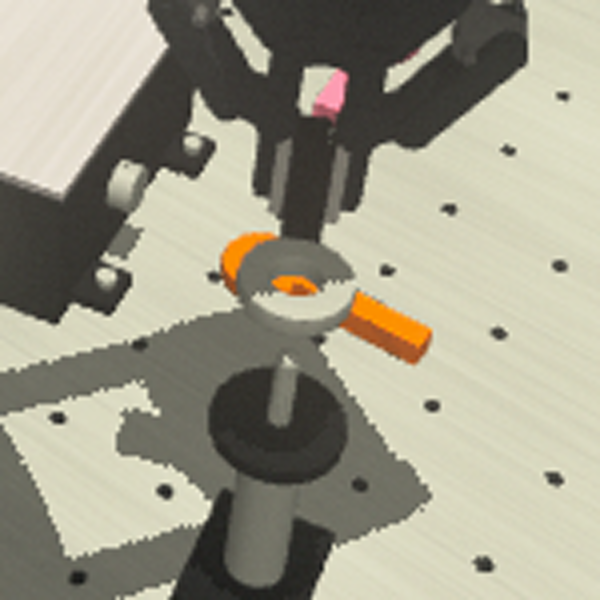

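View pics/top3f.png

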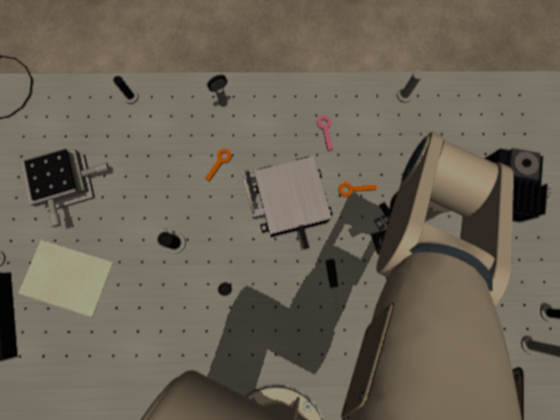

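```bash
python3 - <<'E'
from h import *
np.set_printoptions(precision=1,suppress=True)
E=np.array([486.6,-291.1,178.1])
t=np.linspace(0,6.283,60)
for nm,c,rad in(("outer",E,21),("bottom outer",E-[0,0,10],21),("hole",E,9)):
    q=np.array([(proj('side',c+rad*np.array([np.cos(a),np.sin(a),0]))-[310,200]+.5)*4-.5 for a in t])
    print(nm,q.min(0),q.max(0),q.mean(0))
for P in([488.5,-292,136.5],[488.5,-292,100]):print((proj('side',P)-[310,200]+.5)*4-.5)
print(plane('side',z((286,356),4,310,200),136.5),plane('side',z((286,360),4,310,200),134))
E
```

```text
outer [236.5 234.9] [357.1 320.5] [297.2 276.7]
bottom outer [233.8 254.5] [353.3 340.4] [293.9 296.4]
hole [270.7 258.5] [322.4 295.2] [296.8 276.5]
[288.4 354.7]
[277.5 419.8]
[ 487.4 -291.7  136.5] [ 487.8 -291.8  134. ]
```

Call:
{"name": "arm_command", "arguments": {"targets": [[0.001,-0.0012,0,0,0,0],[0,0,0.01,0,0,0],[0,0,0.012,0,0,0],[0,0,0.005,0,0,0],[0,0,0,0,0,0],[0,0,0,0,0,0]]}}

```text
clock: 7.15
eef_pos: [528.3, -270.4, 145.4]
tcp_rot: [3.141, 0.001, -1.067]
contact_force: [0.5, 0.3, -0.2]
opening: 0.145
```

```bash
python3 - <<'E'
from h import *;from rig import r
np.set_printoptions(precision=1,suppress=True)
s=r.sense();rel(s,[528.,-270.2,103.7]);print(s['contact_force'])
f=r.grab_frame('side');im=f["image"]
x0,y0=(350,240)
cv2.imwrite("pics/side4.png",cv2.resize(im[y0:y0+100,x0:x0+100],(600,600),interpolation=cv2.INTER_CUBIC))
p=s['eef_pos'];E=np.array([p[0]-39.8,p[1]-21.6,p[2]-89.7+96])
t=np.linspace(0,6.283,60)
for nm,c,rad in(("outer",E,21),("bottom outer",E-[0,0,10],21),("hole",E,9)):
    q=np.array([(proj('side',c+rad*np.array([np.cos(a),np.sin(a),0]))-[x0,y0]+.5)*6-.5 for a in t])
    print(nm,q.min(0),q.max(0),q.mean(0))
E
```

```text
clock 7.15 pos [ 528.3 -270.4  145.4] rpy [ 3.1  0.  -1.1] shift mm [-0.2  0.1 41.7] 
[ 0.5  0.3 -0.2]
outer [112.1 186.7] [288.4 315.7] [200.8 249.6]
bottom outer [108.2 214.8] [282.8 343.9] [196.1 277.8]
hole [162.1 222.3] [237.7 277.5] [200.2 249.4]
```

View pics/side4.png

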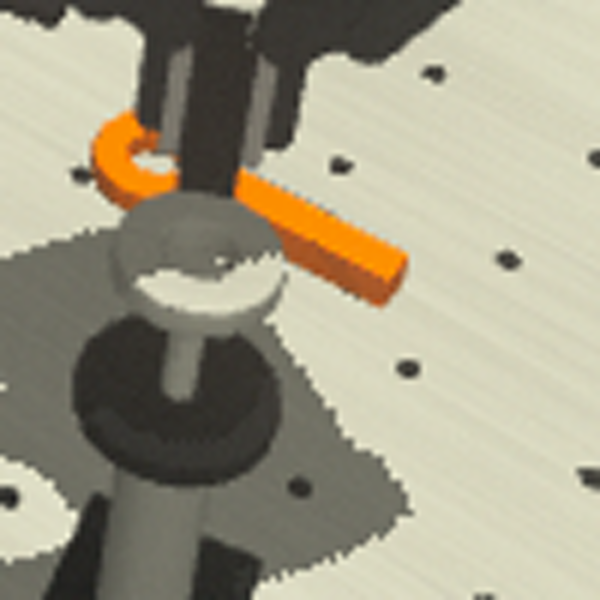

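The ring is centred over the pin: it spans 112–288 px in the crop, with the pin rising at about (185,340). Descending onto it.

Call:
{"name": "arm_command", "arguments": {"targets": [[0,0,0.006,0,0,0],[0,0,0.006,0,0,0],[0,0,0.006,0,0,0],[0,0,0,0,0,0],[0,0,0,0,0,0]]}}

```text
clock: 7.62
eef_pos: [528.3, -270.6, 127.7]
tcp_rot: [3.141, 0.001, -1.067]
contact_force: [0.2, -0.0, -1.2]
opening: 0.145
```

```bash
python3 - <<'E'
from h import *;from rig import r
np.set_printoptions(precision=1,suppress=True)
s=r.sense();rel(s,[528.,-270.2,103.7]);print(s['contact_force'],s['wrist_torque'])
f=r.grab_frame('side');im=f["image"]
x0,y0=(350,240)
cv2.imwrite("pics/side5.png",cv2.resize(im[y0:y0+100,x0:x0+100],(600,600),interpolation=cv2.INTER_CUBIC))
E
```

```text
clock 7.6167 pos [ 528.3 -270.6  127.7] rpy [ 3.1  0.  -1.1] shift mm [-0.4  0.1 24. ] 
[ 0.2 -0.  -1.2] [ 0. -0. -0.]
```

View pics/side5.png

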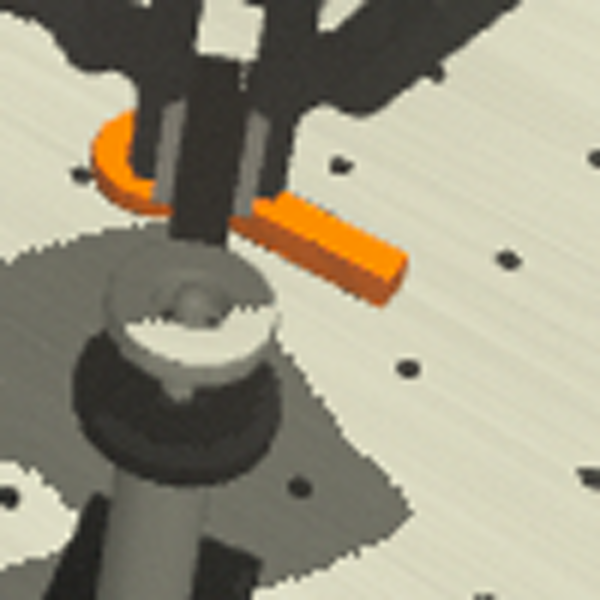

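The pin tip shows inside the hole at about (193,300) in the crop, with no contact force. Going down the rest.

Call:
{"name": "arm_command", "arguments": {"targets": [[0,0,0.006,0,0,0],[0,0,0.006,0,0,0],[0,0,0.006,0,0,0],[0,0,0.004,0,0,0],[0,0,0,0,0,0],[0,0,0,0,0,0]]}}

```text
clock: 8.17
eef_pos: [528.5, -270.6, 105.8]
tcp_rot: [3.141, 0.001, -1.067]
contact_force: [0.1, -0.4, -0.5]
opening: 0.146
```

Call:
{"name": "arm_command", "arguments": {"targets": [[0,0,0.0015,0,0,0],[0,0,0,0,0,0],[0,0,0,0,0,0]]}}

```text
clock: 8.42
eef_pos: [528.8, -270.8, 104.9]
tcp_rot: [-3.141, -0.0, -1.067]
contact_force: [0.2, 0.4, -1.4]
opening: 0.148
```

```bash
python3 - <<'E'
from h import *;from rig import r
np.set_printoptions(precision=1,suppress=True)
s=r.sense();rel(s,[528.,-270.2,103.7]);print(s['contact_force'],s['wrist_torque'])
f=r.grab_frame('side');im=f["image"]
x0,y0=(350,240)
cv2.imwrite("pics/side6.png",cv2.resize(im[y0:y0+100,x0:x0+100],(600,600),interpolation=cv2.INTER_CUBIC))
E
```

```text
clock 8.4167 pos [ 528.8 -270.8  104.9] rpy [-3.1 -0.  -1.1] shift mm [-0.9  0.4  1.2] 
[ 0.2  0.4 -1.4] [-0. -0.  0.]
```

View pics/side6.png

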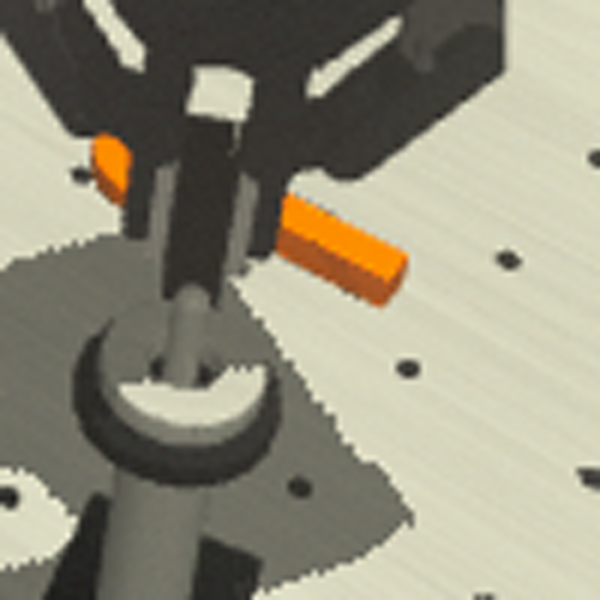

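Call:
{"name": "arm_command", "arguments": {"targets": [[0,0,0.0008,0,0,0],[0,0,0.0005,0,0,0],[0,0,0,0,0,0],[0,0,0,0,0,0]]}}

```text
clock: 8.8
eef_pos: [528.8, -270.8, 103.7]
tcp_rot: [-3.141, -0.0, -1.067]
contact_force: [-1.5, 0.4, 0.9]
opening: 0.144
```

Call:
{"name": "arm_command", "arguments": {"targets": [[0,0,0.0008,0,0,0],[0,0,0,0,0,0],[0,0,0,0,0,0]]}}

```text
clock: 9.05
eef_pos: [528.9, -270.8, 103.4]
tcp_rot: [-3.141, -0.0, -1.067]
contact_force: [-1.8, 1.5, 6.0]
opening: 0.143
```

Call:
{"name": "arm_command", "arguments": {"targets": [[0,0,-0.0006,0,0,0],[0,0.002,0,0,0,0],[0,0,0,0,0,0],[0,0,0,0,0,0]]}}

```text
clock: 9.38
eef_pos: [527.3, -271.9, 103.6]
tcp_rot: [-3.141, -0.001, -1.067]
contact_force: [0.3, 0.7, 4.7]
opening: 0.143
```

Call:
{"name": "arm_command", "arguments": {"targets": [[0,0,0,0,0,0],[0,0,0,0,0,0],[0,0,0,0,0,0],[0,0,0,0,0,0],[0,0,0,0,0,0],[0,0,0,0,0,0],[0,0,0,0,0,0],[0,0,0,0,0,0]], "fingers": 0.045}}

```text
clock: 10.05
eef_pos: [526.9, -271.7, 103.2]
tcp_rot: [3.142, 0.0, -1.067]
contact_force: [0.1, -0.7, 0.5]
opening: 0.528
```

```bash
python3 - <<'E'
from h import *;from rig import r
np.set_printoptions(precision=1,suppress=True)
s=r.sense();rel(s,[528.,-270.2,230]);print(s['contact_force'],s['opening'])
f=r.grab_frame('side');im=f["image"]
x0,y0=(350,240)
cv2.imwrite("pics/side7.png",cv2.resize(im[y0:y0+100,x0:x0+100],(600,600),interpolation=cv2.INTER_CUBIC))
E
```

```text
clock 10.05 pos [ 526.9 -271.7  103.2] rpy [ 3.1  0.  -1.1] shift mm [  -0.8   -1.7 -126.8] 
[ 0.1 -0.7  0.5] 0.5283543826840613
```

View pics/side7.png

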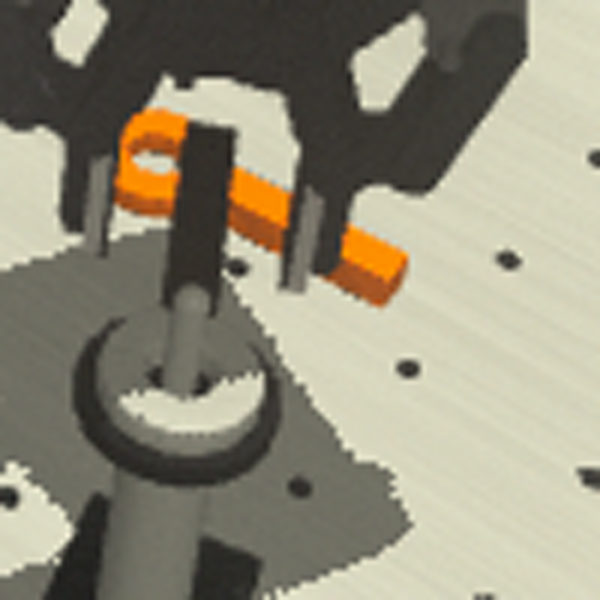

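The spanner sits level on the shelf with the pin through the eye and the fingers clear. Retreating upward.

Call:
{"name": "arm_command", "arguments": {"targets": [[0,0,-0.015,0,0,0],[0,0,-0.03,0,0,0],[0,0,-0.035,0,0,0],[0,0,-0.035,0,0,0],[0,0,-0.025,0,0,0],[0,0,0,0,0,0]]}}

```text
clock: 10.6
eef_pos: [529.6, -273.0, 249.3]
tcp_rot: [-3.137, -0.007, -1.067]
contact_force: [1.3, -0.2, 0.3]
opening: 0.526
```

```bash
python3 - <<'E'
from h import *;from rig import r
np.set_printoptions(precision=1,suppress=True)
s=r.sense();rel(s,[437.5,-86.9,230],[np.pi,0,-1.33])
for n in('side','top'):
    f=r.grab_frame(n);cv2.imwrite(f"pics/{n}8.png",f['image'])
    if n=='side':cv2.imwrite("pics/side8z.png",cv2.resize(f['image'][150:350,230:430],(600,600),interpolation=cv2.INTER_CUBIC))
    else: cv2.imwrite("pics/top8z.png",cv2.resize(f['image'][150:300,240:420],(720,600),interpolation=cv2.INTER_CUBIC))
H=np.array([687.5,-25,83]);
for d in (170,230):
  for w in(-7,7):
    P=H-d*X+w*Y+[0,0,5];print(d,w,proj('side',P),proj('top',P),proj('top',P-[0,0,10]))
print(plane('top',(332,262),10),plane('top',(336,315),5))
E
```

```text
clock 10.6 pos [ 529.6 -273.   249.3] rpy [-3.1 -0.  -1.1] shift mm [-207.6   -9.1   17.8] turn [-0.  -0.   0.3]
170 -7 [289.4 234.7] [303.5 224.9] [303.3 225.5]
170 7 [282.9 232.4] [298.2 226.2] [298.  226.8]
230 -7 [272.9 254.5] [309.6 247.9] [309.4 248.3]
230 7 [266.1 251.9] [304.2 249.3] [304.  249.6]
[ 435.2 -151.6   10. ] [ 297.3 -158.6    5. ]
```

View pics/side8z.png

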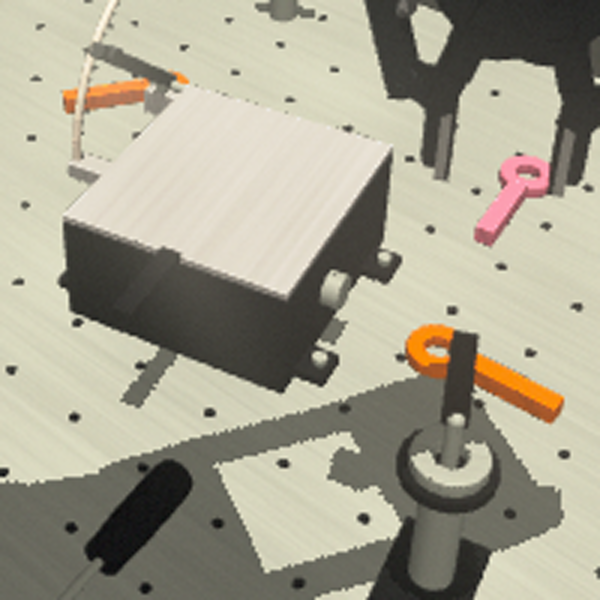

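View pics/top8z.png

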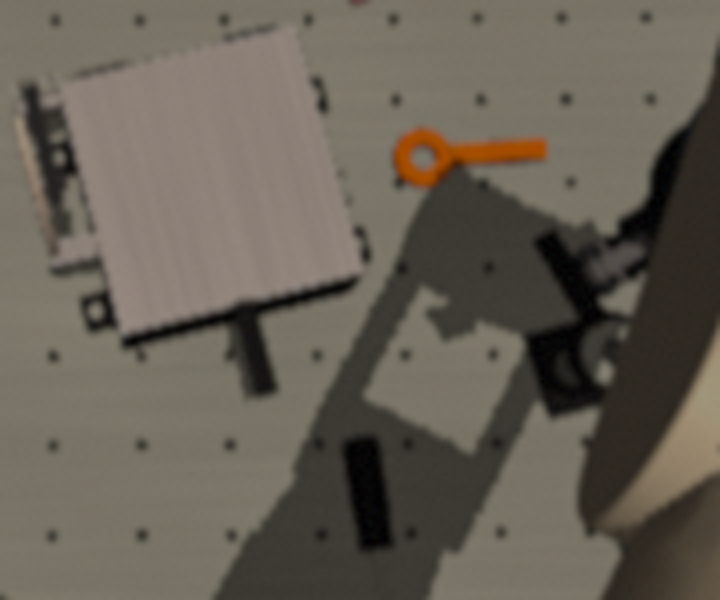

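The spanner hangs free on the post, and the tab runs from about (287,233) to (270,253) in the side view, as predicted. Moving to the tab.

Call:
{"name": "arm_command", "arguments": {"targets": [[-0.02,-0.001,0.002,0,0,0],[-0.035,-0.002,0.003,0,0,0],[-0.035,-0.001,0.003,0,0,0],[-0.035,-0.002,0.003,0,0,0],[-0.035,-0.001,0.003,0,0,0],[-0.03,-0.001,0.003,0,0,0],[-0.017,-0.001,0,0,0,0],[0,0,0,0,0,0.09],[0,0,0,0,0,0.09],[0,0,0,0,0,0.083],[0,0,0,0.1,0,0],[0,0,0,0.1,0,0],[0,0,0,0.1,0,0],[0,0,0,0.1,0,0],[0,0,0,0.1,0,0],[0,0,0,0.1,0,0],[0,0,0,0,0,0]]}}

```text
clock: 12.12
eef_pos: [431.7, -83.6, 223.1]
tcp_rot: [-2.578, 0.007, -1.327]
contact_force: [-1.0, 0.2, -0.5]
opening: 0.527
```

```bash
cat >> h.py <<'E'
HX=np.array([687.5,-25,80])
def goal(th,a0=.6,dep=19.):
    "TCP goal with lid at th"
    u=np.cos(th)*X-np.sin(th)*Z; n=np.sin(th)*X+np.cos(th)*Z   # lid x, lid z
    tab=HX-212*u+3*n
    R=Ro.from_euler('xyz',[np.pi,0,yaw-np.pi/2])*Ro.from_rotvec([a0-th,0,0])
    return tab+dep*R.as_matrix()[:,2],R.as_euler('xyz'),R
E
python3 - <<'E'
from h import *;from rig import r
np.set_printoptions(precision=3,suppress=True)
s=r.sense();p,e,R=goal(0);print(p,e,s['qpos'])
rel(s,p,e); rel(s,p-80*R.as_matrix()[:,2],e)
E
```

```text
[492.045 -73.038  67.319] [-2.542  0.    -1.33 ] [-0.477 -0.13   2.347  0.687  0.598  0.338]
clock 12.1167 pos [431.7 -83.6 223.1] rpy [-2.578  0.007 -1.327] shift mm [  5.5  31.5 164.3] turn [ 0.036  0.008 -0.002]
clock 12.1167 pos [431.7 -83.6 223.1] rpy [-2.578  0.007 -1.327] shift mm [ 4.9 34.4 84.3] turn [ 0.036  0.008 -0.002]
```

Call:
{"name": "arm_command", "arguments": {"targets": [[0.005,0.016,0.02,0.02,0.004,0],[0,0.016,0.03,0,0,0],[0,0,0.03,0,0,0],[0,0,0,0,0,0],[0,0,0,0,0,0]]}}

```text
clock: 12.53
eef_pos: [451.8, -83.8, 139.7]
tcp_rot: [-2.563, 0.006, -1.327]
contact_force: [0.1, -0.8, 0.2]
opening: 0.528
```

```bash
python3 - <<'E'
from h import *;from rig import r
np.set_printoptions(precision=3,suppress=True)
s=r.sense();p,e,R=goal(0);rel(s,p,e);print(s['contact_force'])
f=r.grab_frame('side');cv2.imwrite("pics/side9.png",cv2.resize(f['image'][130:280,200:400],(800,600),interpolation=cv2.INTER_CUBIC))
E
```

```text
clock 12.5333 pos [451.8 -83.8 139.7] rpy [-2.563  0.006 -1.327] shift mm [-0.3  4.7 83.4] turn [ 0.021  0.007 -0.001]
[ 0.074 -0.75   0.171]
```

View pics/side9.png

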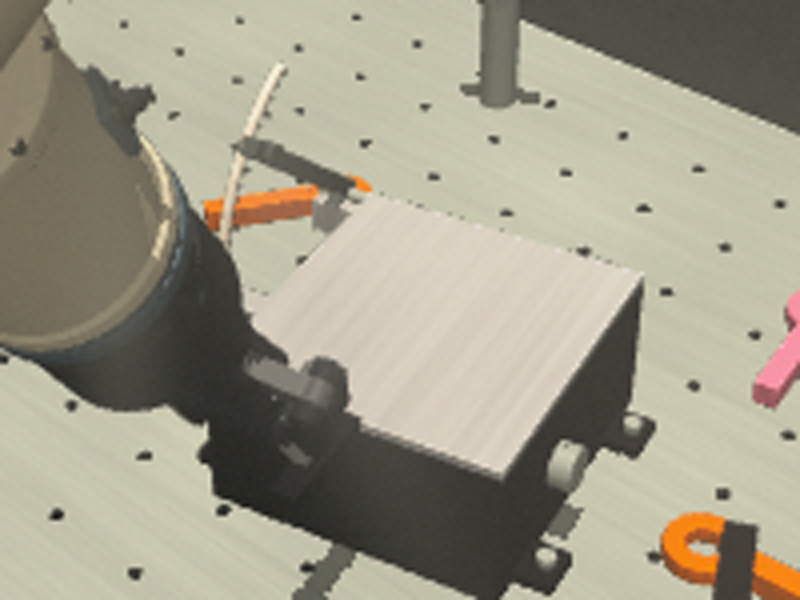

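The arm is behind the tab and the pointer is still visible and untouched, with its tip near (245,145) in the crop. Going forward onto the tab.

Call:
{"name": "arm_command", "arguments": {"targets": [[0,0.005,0.015,0.02,0.006,0],[0,0,0.02,0,0,0],[0,0,0.02,0,0,0],[0,0,0.018,0,0,0],[0,0,0.01,0,0,0],[0,0,0,0,0,0],[0,0,0,0,0,0]]}}

```text
clock: 13.17
eef_pos: [494.4, -74.5, 74.9]
tcp_rot: [-2.537, -0.002, -1.329]
contact_force: [0.1, 0.2, 0.2]
opening: 0.528
```

```bash
python3 - <<'E'
from h import *;from rig import r
np.set_printoptions(precision=3,suppress=True)
s=r.sense();p,e,R=goal(0);rel(s,p,e);print(s['contact_force'])
for n in('side','top'):
    f=r.grab_frame(n);cv2.imwrite(f"pics/{n}10f.png",f['image'])
    if n=='side': cv2.imwrite("pics/side10.png",cv2.resize(f['image'][190:290,220:345],(750,600),interpolation=cv2.INTER_CUBIC))
E
```

```text
clock 13.1667 pos [494.4 -74.5  74.9] rpy [-2.537 -0.002 -1.329] shift mm [-2.   5.9  5.1] turn [-0.004 -0.001  0.002]
[0.072 0.158 0.197]
```

View pics/side10.png

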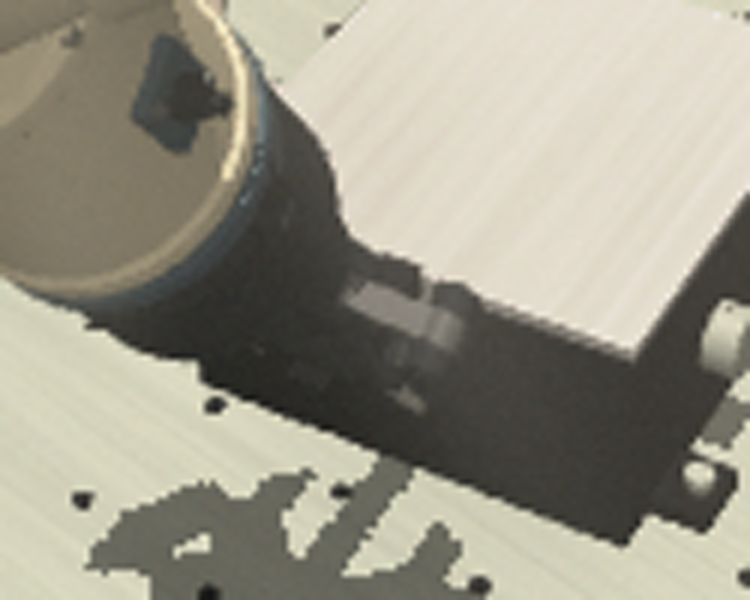

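View pics/top10f.png

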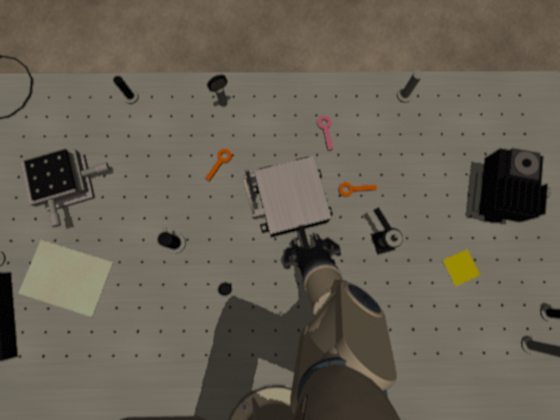

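The fingers straddle the tab, and the top view shows it between them at about (304,238). A small final correction, then closing.

Call:
{"name": "arm_command", "arguments": {"targets": [[-0.001,0.006,0.005,0,0,0],[0,0,0,0,0,0],[0,0,0,0,0,0]]}}

```text
clock: 13.52
eef_pos: [491.2, -74.5, 66.5]
tcp_rot: [-2.539, -0.002, -1.331]
contact_force: [0.4, 0.3, -0.0]
opening: 0.528
```

Call:
{"name": "arm_command", "arguments": {"targets": [[0,0,0,0,0,0],[0,0,0,0,0,0],[0,0,0,0,0,0],[0,0,0,0,0,0],[0,0,0,0,0,0],[0,0,0,0,0,0],[0,0,0,0,0,0],[0,0,0,0,0,0],[0,0,0,0,0,0]], "fingers": 0.0, "squeeze": 50}}

```text
clock: 14.27
eef_pos: [491.3, -74.1, 66.2]
tcp_rot: [-2.539, -0.002, -1.33]
contact_force: [-5.1, 0.2, 9.0]
opening: 0.155
```

```bash
python3 - <<'E'
from h import *;from rig import r
np.set_printoptions(precision=3,suppress=True)
s=r.sense();p,e,R=goal(0);rel(s,p,e);print(s['contact_force'],s['opening'],s['qpos'])
f=r.grab_frame('top');cv2.imwrite("pics/top11.png",cv2.resize(f['image'][190:290,250:350],(600,600),interpolation=cv2.INTER_CUBIC))
# arc steps from 0 to .72 in 18 rows: fixed shift in tool frame per step
for st in (.02,.03,.04):
    p0,_,R0=goal(0);p1,_,R1=goal(st);p2,_,R2=goal(2*st)
    print(st,R0.inv().apply(p1-p0),R1.inv().apply(p2-p1),(R0.inv()*R1).as_rotvec())
E
```

```text
clock 14.2667 pos [491.3 -74.1  66.2] rpy [-2.539 -0.002 -1.33 ] shift mm [-0.8 -1.4 -0.3] turn [-0.003 -0.002  0.001]
[-5.13   0.202  8.956] 0.15457053950996963 [-0.382  0.346  2.408  1.91   0.357 -0.895]
0.02 [-0.    -2.098 -3.445] [-0.    -2.098 -3.445] [-0.02  0.    0.  ]
0.03 [-0.    -3.173 -5.151] [-0.    -3.173 -5.151] [-0.03  0.    0.  ]
0.04 [-0.    -4.265 -6.847] [-0.    -4.265 -6.847] [-0.04  0.    0.  ]
```

View pics/top11.png

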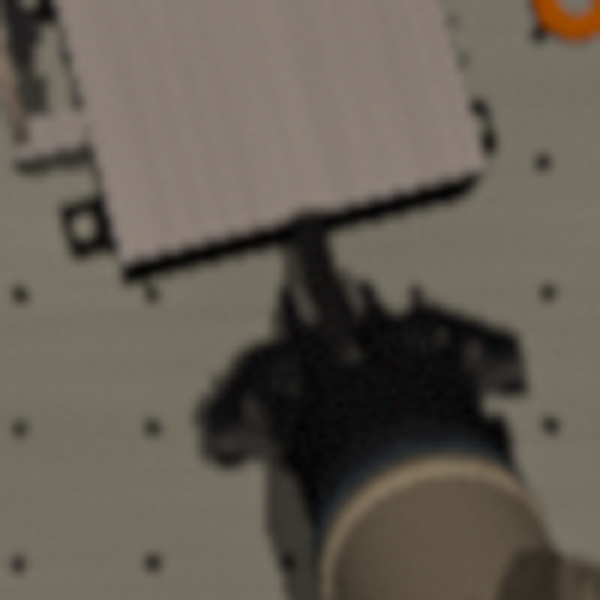

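The tab is gripped (opening 0.155, about 13 mm). Lifting along the arc in small steps.

Call:
{"name": "arm_command", "arguments": {"targets": [[0,-0.0021,-0.00345,-0.02,0,0],[0,-0.0021,-0.00345,-0.02,0,0],[0,-0.0021,-0.00345,-0.02,0,0],[0,-0.0021,-0.00345,-0.02,0,0],[0,-0.0021,-0.00345,-0.02,0,0],[0,-0.0021,-0.00345,-0.02,0,0],[0,-0.0021,-0.00345,-0.02,0,0],[0,-0.0021,-0.00345,-0.02,0,0],[0,0,0,0,0,0]]}}

```text
clock: 15.07
eef_pos: [491.6, -74.0, 98.5]
tcp_rot: [-2.701, -0.003, -1.329]
contact_force: [-4.1, -2.9, -0.1]
opening: 0.15
```

```bash
python3 - <<'E'
from h import *;from rig import r
np.set_printoptions(precision=3,suppress=True)
s=r.sense();p,e,R=goal(.16);rel(s,p,e);print(s['contact_force'],s['wrist_torque'],s['opening'],s['qpos'])
E
```

```text
clock 15.0667 pos [491.6 -74.   98.5] rpy [-2.701 -0.003 -1.329] shift mm [-0.8 -1.5 -0.4] turn [-0.    -0.002  0.002]
[-4.091 -2.877 -0.069] [-0.378  0.696  0.048] 0.1502255350149765 [-0.304  0.231  2.299  0.785  0.316  0.308]
```

Call:
{"name": "arm_command", "arguments": {"targets": [[0,-0.0021,-0.00345,-0.02,0,0],[0,-0.0021,-0.00345,-0.02,0,0],[0,-0.0021,-0.00345,-0.02,0,0],[0,-0.0021,-0.00345,-0.02,0,0],[0,-0.0021,-0.00345,-0.02,0,0],[0,-0.0021,-0.00345,-0.02,0,0],[0,-0.0021,-0.00345,-0.02,0,0],[0,-0.0021,-0.00345,-0.02,0,0],[0,-0.0021,-0.00345,-0.02,0,0],[0,-0.0021,-0.00345,-0.02,0,0],[0,-0.0021,-0.00345,-0.02,0,0],[0,-0.0021,-0.00345,-0.02,0,0],[0,-0.0021,-0.00345,-0.02,0,0],[0,-0.0021,-0.00345,-0.02,0,0],[0,-0.0021,-0.00345,-0.02,0,0],[0,-0.0021,-0.00345,-0.02,0,0],[0,-0.0021,-0.00345,-0.02,0,0],[0,-0.0021,-0.00345,-0.02,0,0],[0,0,0,0,0,0]]}}

```text
clock: 16.65
eef_pos: [509.9, -69.3, 167.7]
tcp_rot: [-3.063, -0.001, -1.329]
contact_force: [-7.0, -5.2, 5.3]
opening: 0.15
```

```bash
python3 - <<'E'
from h import *;from rig import r
np.set_printoptions(precision=3,suppress=True)
s=r.sense();p,e,R=goal(.52);rel(s,p,e);print(s['contact_force'],s['wrist_torque'],s['opening'],s['qpos'])
f=r.grab_frame('side');cv2.imwrite("pics/side12.png",cv2.resize(f['image'][110:290,210:450],(800,600),interpolation=cv2.INTER_CUBIC))
E
```

```text
clock 16.65 pos [509.9 -69.3 167.7] rpy [-3.063 -0.001 -1.329] shift mm [-0.6 -2.2 -1.1] turn [ 0.001 -0.001  0.001]
[-7.031 -5.188  5.33 ] [-0.628  0.778  0.069] 0.15004061512320768 [-0.158  0.222  1.98   0.039  0.868  1.147]
```

View pics/side12.png

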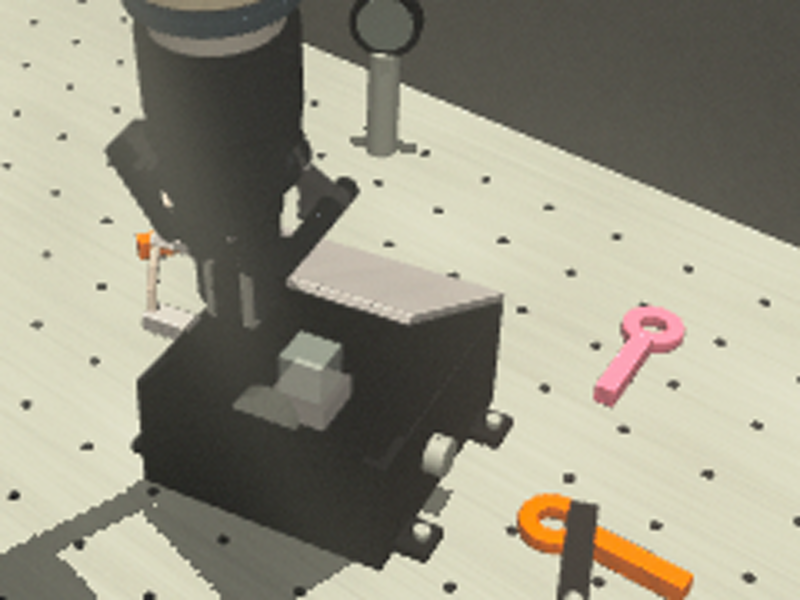

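The lid is rising cleanly, with its right edge running from (410,322) to (502,297) in the crop. The gripper hides the pointer from this view, so I'll check the angle from the lid edges and the tool pose. Continuing.

Call:
{"name": "arm_command", "arguments": {"targets": [[0,-0.0021,-0.00345,-0.02,0,0],[0,-0.0021,-0.00345,-0.02,0,0],[0,-0.0021,-0.00345,-0.02,0,0],[0,-0.0021,-0.00345,-0.02,0,0],[0,-0.0021,-0.00345,-0.02,0,0],[0,-0.0021,-0.00345,-0.02,0,0],[0,-0.0021,-0.00345,-0.02,0,0],[0,-0.0021,-0.00345,-0.02,0,0],[0,-0.0021,-0.00345,-0.02,0,0],[0,-0.0021,-0.00345,-0.02,0,0],[0,0,0,0,0,0],[0,0,0,0,0,0]]}}

```text
clock: 17.7
eef_pos: [529.8, -64.2, 202.0]
tcp_rot: [3.02, -0.0, -1.329]
contact_force: [-8.9, -3.6, 8.6]
opening: 0.153
```

```bash
python3 - <<'E'
from h import *;from rig import r
np.set_printoptions(precision=3,suppress=True)
s=r.sense();p,e,R=goal(.72);rel(s,p,e);print(s['contact_force'],s['wrist_torque'],s['opening'],s['qpos'])
f=r.grab_frame('side');cv2.imwrite("pics/side13f.png",f['image']);cv2.imwrite("pics/side13.png",cv2.resize(f['image'][120:220,235:375],(700,500),interpolation=cv2.INTER_CUBIC))
f=r.grab_frame('top');cv2.imwrite("pics/top13f.png",f['image']);cv2.imwrite("pics/top13.png",cv2.resize(f['image'][150:270,230:350],(600,600),interpolation=cv2.INTER_CUBIC))
E
```

```text
clock 17.7 pos [529.8 -64.2 202. ] rpy [ 3.02  -0.    -1.329] shift mm [-0.4 -2.6 -1.5] turn [ 0.002 -0.     0.001]
[-8.869 -3.577  8.604] [-0.463  0.994  0.13 ] 0.15348323415758133 [-0.097  0.305  1.779 -0.044  1.173  1.251]
```

View pics/side13.png

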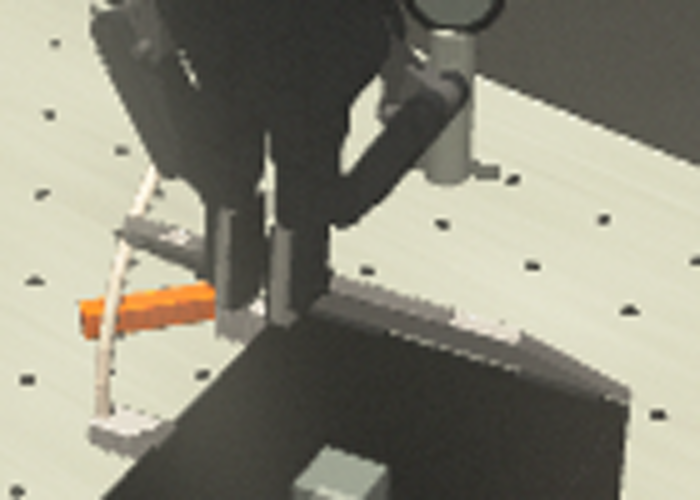

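View pics/top13.png

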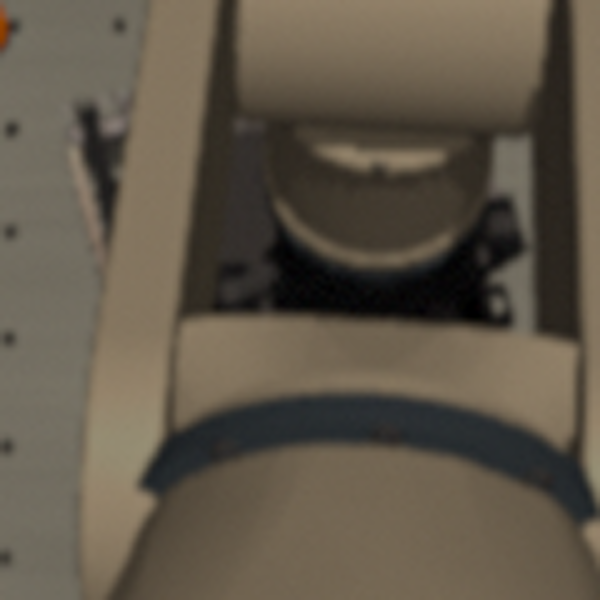

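```bash
python3 - <<'E'
from h import *
np.set_printoptions(linewidth=160)
g=cv2.imread('pics/side13f.png').astype(float).mean(2)
for x in (342,346,350,354,358):print(x,g[184:206,x].astype(int))
def fit(e,nm):
    e=np.array(e);k,b=np.polyfit(e[:,0],e[:,1],1);r=e[:,1]-k*e[:,0]-b;m=abs(r)<.5
    k,b=np.polyfit(e[m,0],e[m,1],1);x0,x1=e[0,0],e[-1,0]
    print(nm,k,m.sum(),len(e),'angle',ang('side',(x0,k*x0+b),(x1,k*x1+b))%np.pi)
def edge(col,y0,thr):
    i=np.where(col<thr)[0][0];return y0+i-1+(col[i-1]-thr)/(col[i-1]-col[i])
fit([(x,edge(g[182:206,x],182,130)) for x in range(341,359)],'lid upper')
lo=[]
for x in range(341,359):
    c=g[184:206,x];d=np.where((c[:-1]>62)&(c[1:]<=62))[0]
    if len(d):i=d[-1];lo.append((x,184+i+(c[i]-62)/(c[i]-c[i+1])))
print(np.round(lo,1)[:,1]);fit(lo,'lid lower')
g0=cv2.imread('pics/side0.png').astype(float).mean(2)
for x in (264,266,268,270,272,274):
    print(x,g0[158:180,x].astype(int),g[158:180,x].astype(int))
E
```

```text
342 [217 218 214 209 125 114 109  95  94  94  94  73  65  56  52  54  54  54  54  55  54  54]
346 [219 215 217 215 212 211 123 113 110  97  93  94  78  71  56  55  56  56  56  58  55  56]
350 [220 218 217 215 216 215 212 212 126 113 113  95  95  80  72  59  57  59  57  57  54  57]
354 [216 218 218 217 215 215 214 214 213 213 132 116 113  99  91  73  63  59  58  57  59  57]
358 [212 213 215 217 217 215 215 214 213 213 212 213 153 119 115 124  87  60  58  58  62  58]
lid upper 0.5312330959454816 18 18 angle 0.7108579036468332
[195.9 196.4 196.7 196.9 197.3 197.6 197.9 198.5 198.7 198.8 199.4 199.6 199.9 200.3 199.4 200.8 200.9 204.2]
lid lower 0.32704112042231176 15 18 angle 0.6745615484331373
264 [207 186 157 121 146 173 159 109 107  98  94  93 150 179 178 181 182 181 181 177 162 148] [232 215 182 135 169 201 155 145 146 116  98  95 171 208 210 210 211 211 211 209 180 156]
266 [ 96 143 172 174 178 177 174 114  97 103 102 100  96 151 180 178 179 181 180 179 151 146] [ 99 165 202 203 208 207 182 144 139 143 113 104  96 172 208 209 211 212 211 209 162 156]
268 [175 173 173 175 176 178 178 154 112  96  92  92  93  94 151 179 180 181 180 140 148 148] [204 202 202 204 206 207 206 154 140 197 124 106  93  93 170 209 209 209 209 161 157 155]
270 [176 178 176 173 176 176 176 177 125  93  89  92  89  91 102 177 180 180 181 164 149 146] [208 206 204 203 204 205 205 168 202 207 204 109 103  91 111 207 210 210 210 185 158 155]
272 [175 177 175 176 172 175 176 176 178 174 108  90  89  88  89 103 178 181 179 152 148 146] [207 208 206 205 203 203 207 206 156 207 147 141 108  93  89 109 207 211 210 160 153 154]
274 [143 173 178 177 177 174 175 177 177 176 174  92  89  86  84  88  91  95 168 149 146 146] [131 203 207 208 206 204 205 206 205 154 135 136 109 105  92  88  90  94 194 156 154 152]
```

```bash
python3 - <<'E'
from h import *
np.set_printoptions(linewidth=170)
im=cv2.imread('pics/side0.png').astype(float);g=im.mean(2)
def fit(e,nm,t=.5):
    e=np.array(e);k,b=np.polyfit(e[:,0],e[:,1],1);r=e[:,1]-k*e[:,0]-b;m=abs(r)<t
    k,b=np.polyfit(e[m,0],e[m,1],1);x0,x1=e[0,0],e[-1,0]
    print(nm,round(k,4),m.sum(),len(e),'rms',r[m].std().round(2),'angle',ang('side',(x0,k*x0+b),(x1,k*x1+b)), e[:,1].round(1))
# half-level crossing
up=[];lo=[]
for x in range(268,286):
    c=g[158:186,x];i=np.where(c<115)[0][0];bg=c[i-3];fg=c[i+2];t=(bg+fg)/2
    j=i-2
    while c[j+1]>t:j+=1
    up.append((x,158+j+(c[j]-t)/(c[j]-c[j+1])))
fit(up,'ptr up')
for x in range(263,276):
    c=g[158:186,x];i=np.where(c<115)[0][-0 or 0]
    k=i+3
    while c[k]<118:k+=1
    fg=c[k-2];bg=c[min(k+1,27)];t=(fg+bg)/2;j=k-2
    while c[j+1]<t:j+=1
    lo.append((x,158+j+(t-c[j])/(c[j+1]-c[j])))
fit(lo,'ptr lo')
# lid right edge closed: lid top bright vs black wall: scan rows, x crossing
e=[]
for y in range(205,245):
    c=g[y,320:364];d=np.where((c[:-1]>130)&(c[1:]<=130))[0]
    if len(d):i=d[-1];e.append((320+i+(c[i]-130)/(c[i]-c[i+1]),y))
e=np.array(e);k,b=np.polyfit(e[:,1],e[:,0],1)
r=e[:,0]-k*e[:,1]-b;m=abs(r)<.7;k,b=np.polyfit(e[m,1],e[m,0],1)
a=ang('side',(k*210+b,210),(k*240+b,240));print('closed lid right edge angle',(a+np.pi/2)%np.pi-np.pi/2,m.sum(),len(e))
E
```

```text
ptr up 0.4943 7 18 rms 0.12 angle -2.4149863782963394 [165.5 165.6 165.8 167.3 167.6 168.  168.5 157.5 169.3 169.7 170.4 170.7 171.4 171.6 171.9 172.4 172.7 173.4]
ptr lo 0.1731 2 13 rms 0.02 angle -2.535817695853929 [169.6 169.8 170.5 159.6 171.4 171.7 172.2 172.4 172.8 173.4 173.8 175.3 159.4]
closed lid right edge angle -0.03658446724347675 3 40
```

```bash
python3 - <<'E'
from h import *
from scipy.stats import theilslopes
U=[(x,y) for x,y in zip(range(268,286),[165.5,165.6,165.8,167.3,167.6,168.,168.5,157.5,169.3,169.7,170.4,170.7,171.4,171.6,171.9,172.4,172.7,173.4]) if y>160]
L=[(x,y) for x,y in zip(range(263,275),[169.6,169.8,170.5,159.6,171.4,171.7,172.2,172.4,172.8,173.4,173.8]) if y>160]
for nm,e in(('U',U),('U271+',U[3:]),('L',L)):
    e=np.array(e);k,b,lo,hi=theilslopes(e[:,1],e[:,0]);x0,x1=e[0,0],e[-1,0]
    print(nm,k,lo,hi,[round(ang('side',(x0,q*x0+b+(k-q)*e[:,0].mean()),(x1,q*x1+b+(k-q)*e[:,0].mean()))%np.pi,4) for q in(k,lo,hi)])
# closed lid right edge profile
g=cv2.imread('pics/side0.png').astype(float).mean(2)
e=[]
for y in range(206,244,2):
    c=g[y];x=np.arange(320,364);d=[i for i in x if c[i]>120 and c[i+1]<=120 and c[i+3]<100]
    e.append((y,[round(i+(c[i]-120)/(c[i]-c[i+1]),1) for i in d]))
print(e)
E
python3 - <<'E'
import cv2
a=cv2.imread('pics/side0.png')[155:185,255:295]
cv2.imwrite('pics/ptr_big.png',cv2.resize(a,(800,600),interpolation=cv2.INTER_NEAREST))
E
```

```text
U 0.45000000000000284 0.42857142857142855 0.48571428571428654 [np.float64(0.711), np.float64(0.7031), np.float64(0.7241)]
U271+ 0.43333333333333396 0.41818181818181765 0.45000000000000284 [np.float64(0.7053), np.float64(0.6997), np.float64(0.7114)]
L 0.4199999999999989 0.3999999999999962 0.45000000000000284 [np.float64(0.7108), np.float64(0.703), np.float64(0.7223)]
[(206, [np.float64(320.7), np.float64(355.3)]), (208, [np.float64(320.4), np.float64(353.9)]), (210, [np.float64(352.5)]), (212, [np.float64(350.9)]), (214, [np.float64(349.7)]), (216, [np.float64(348.2)]), (218, [np.float64(346.9)]), (220, [np.float64(345.5)]), (222, [np.float64(343.9)]), (224, [np.float64(342.5)]), (226, [np.float64(341.1)]), (228, [np.float64(339.8)]), (230, [np.float64(338.3)]), (232, [np.float64(336.9)]), (234, [np.float64(335.5)]), (236, [np.float64(333.9), np.float64(359.6)]), (238, [np.float64(324.3), np.float64(332.8)]), (240, [np.float64(331.2), np.float64(341.9)]), (242, [np.float64(329.8), np.float64(345.2), np.float64(351.6)])]
```

View pics/ptr_big.png

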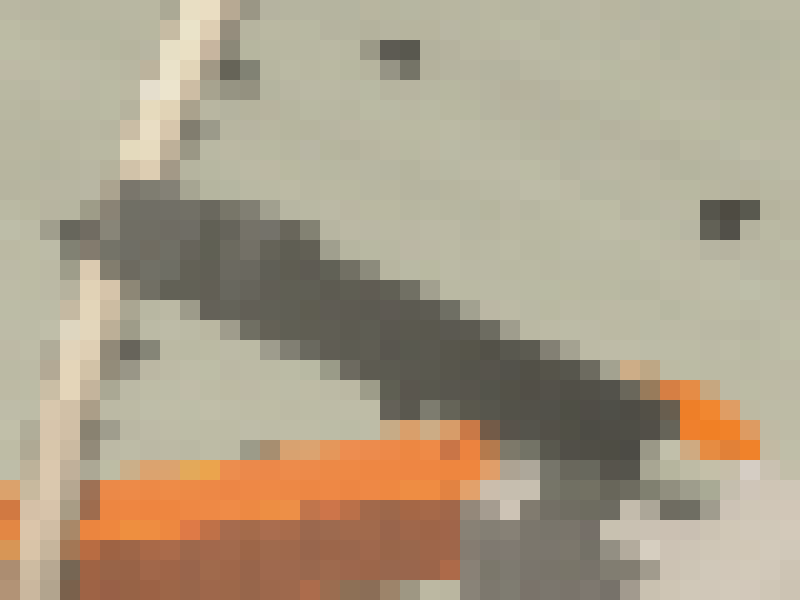

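```bash
python3 - <<'E'
from h import *
import h
for yw in(.231,.241,.251):
    h.X=np.array([np.cos(yw),np.sin(yw),0])
    f=lambda a,b:round(((h.ang('side',a,b)+np.pi/2)%np.pi-np.pi/2),4)
    print(yw,'closed',f((355.3,206),(329.8,242)),'ptrU',f((271,167.25),(285,167.25+14*.4333)),'ptrL',f((263,169.6),(273,173.8)),'lid', f((341,187.0),(358,187.0+17*.5312)))
# pivot-based: image lid angle for pixel shift
np.set_printoptions(precision=1,suppress=True)
for th in(.70,.72,.74):
    u=np.cos(th)*X-np.sin(th)*Z;n=np.sin(th)*X+np.cos(th)*Z
    P=HX+6*n-80*Y
    print(th,'lid FR top corner',proj('side',P-170*u),'hinge corner',proj('side',P),'ptr tip top/ctr',proj('side',HX+98*Y-122*u+5*n),proj('side',HX+98*Y-122*u), proj('side',HX+98*Y-122*u-5*n-5*Y))
E
```

```text
0.231 closed -0.0349 ptrU 0.7059 ptrL 0.7114 lid 0.7115
0.241 closed -0.0113 ptrU 0.7052 ptrL 0.7107 lid 0.71
0.251 closed 0.0123 ptrU 0.7043 ptrL 0.71 lid 0.7085
0.7 lid FR top corner [338.5 186.7] hinge corner [361.6 197.9] ptr tip top/ctr [262.2 165.8] [261.4 168.2] [262.8 171.3]
0.72 lid FR top corner [339.1 184.8] hinge corner [361.7 197.9] ptr tip top/ctr [262.6 164.6] [261.8 167. ] [263.1 170.1]
0.74 lid FR top corner [339.8 183. ] hinge corner [361.7 197.9] ptr tip top/ctr [263.  163.4] [262.2 165.9] [263.5 168.9]
```

The lid edge measures 0.710 rad in the side view. The pointer edges measure 0.705–0.711 by the same method, and the tool pose gives about 0.712 for the lid. I'll settle briefly, run a last check and hand in.

Call:
{"name": "arm_command", "arguments": {"targets": [[0,0,0,0,0,0],[0,0,0,0,0,0],[0,0,0,0,0,0],[0,0,0,0,0,0],[0,0,0,0,0,0],[0,0,0,0,0,0]]}}

```text
clock: 18.3
eef_pos: [529.8, -64.2, 201.9]
tcp_rot: [3.021, -0.0, -1.329]
contact_force: [-8.2, -2.6, 9.6]
opening: 0.154
```

```bash
python3 - <<'E'
from h import *;from rig import r
s=r.sense();p,e,R=goal(.71);rel(s,p,e);print(s['contact_force'],s['opening'],abs(s['qvel']).max())
f=r.grab_frame('side');im=f['image'];cv2.imwrite("pics/side14.png",cv2.resize(im[100:370,200:480],(622,600),interpolation=cv2.INTER_CUBIC))
g=im.astype(float).mean(2);E=[]
for x in range(341,359):
    c=g[182:206,x];i=np.where(c<165)[0][0];E.append((x,182+i-1+(c[i-1]-165)/(c[i-1]-c[i])))
k,b=np.polyfit(*np.array(E).T,1);print('lid',ang('side',(341,k*341+b),(358,k*358+b))%np.pi)
E
```

```text
clock 18.3 pos [529.8 -64.2 201.9] rpy [ 3.021 -0.    -1.329] shift mm [-0.5 -1.6  0.1] turn [ 0.0108 -0.0002  0.0005]
[-8.21442807 -2.64315753  9.64660145] 0.15372378229294495 0.001944787107663482
lid 0.7100744278408926
```

View pics/side14.png

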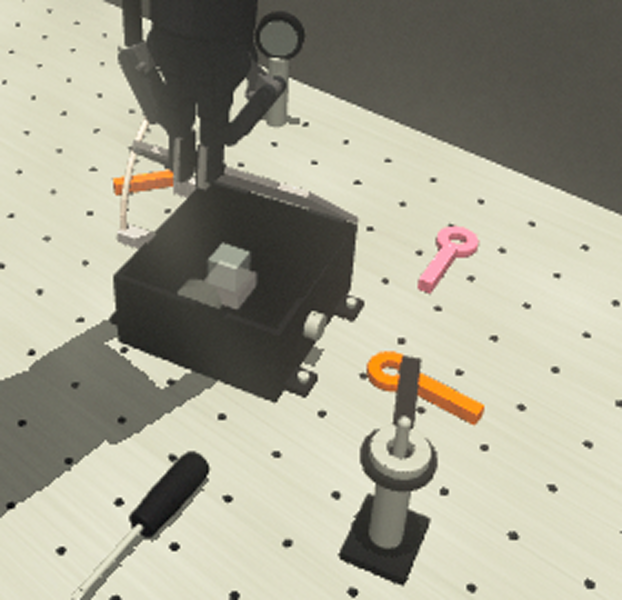

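The spanner is seated on the pin, at about (400,450) in the crop. The lid is held open and steady, and nothing else has moved. Handing in.

```bash
python3 -c "
from rig import r
print(r.sign_off())"
```

```text
the job is handed in; nothing more can be done
None
```

The spanner now hangs by its eye on the post's pin, level on the shelf and released. After that I raised the lid by its tab to about 0.71 rad, and it was handed in still gripped and held still, at about 18.3 s.

- **Lid angle:** the lid's edge in the side view gave 0.710 rad, and the tool pose gave about 0.712. The pointer's edges, measured the same way in the side view, gave 0.705–0.711.
- **Disagreeing pointer readings:** my first pointer fits gave 0.72–0.73, probably thrown off by table holes next to the bar in the picture. The pointer's tip position gave 0.70–0.73, depending on where its hinge sits.
- **Pointer and other objects:** the part of the pointer the gripper does not hide had not moved, and nothing else looked disturbed in the last side picture. The top camera was blocked by the arm at the end, so I had no second view there.
- **Forces:** the last reading showed about 13 N at the wrist and almost no joint motion. The highest reading I saw was about the same.

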